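# Stage spacer sleeves on the rail in order of height

## Task

Set out the four steel spacer sleeves for fitting: stand them upright on the four pads of the staging rail, one in the middle of each pad, in order of height, with the tallest next to the upright end stop and the shortest at the other end. Leave the roll of tape where it lies.

Things in the scene. Friction and masses are not known exactly. Their poses are not given: they have to be found in the camera images.
- sleeve_20_center (a point): Centre (on the axis, half-way up) of the shortest spacer sleeve: a loose plain steel cylinder, 26 mm in diameter and 20 mm tall, with a dark bore in each end, standing upright on the table at the start. Its z axis runs along the sleeve's axis. About 56 g.
- sleeve_31_center (a point): Centre (on the axis, half-way up) of the second shortest spacer sleeve: a loose plain steel cylinder, 26 mm in diameter and 31 mm tall, with a dark bore in each end, standing upright on the table at the start. Its z axis runs along the sleeve's axis. About 87 g.
- sleeve_42_center (a point): Centre (on the axis, half-way up) of the second tallest spacer sleeve: a loose plain steel cylinder, 26 mm in diameter and 42 mm tall, with a dark bore in each end, standing upright on the table at the start. Its z axis runs along the sleeve's axis. About 118 g.
- sleeve_53_center (a point): Centre (on the axis, half-way up) of the tallest spacer sleeve: a loose plain steel cylinder, 26 mm in diameter and 53 mm tall, with a dark bore in each end, standing upright on the table at the start. Its z axis runs along the sleeve's axis. About 148 g.
- pad_a: The pad nearest to the robot on the staging rail: a fixed, round, flat, dark pad, 36 mm in diameter and 3 mm high, fixed on the rail. Origin at the centre of its underside, 10 mm above the table, so that its top is 13 mm above the table. The rail is an aluminium bar 214 x 44 mm and 10 mm high; its four pads stand 44 mm apart along its length. The x axis runs along the rail away from the robot (from pad_a to pad_d), y across the rail.
- pad_b: The pad second from the robot on the staging rail; otherwise like pad_a (fixed, dark, round, 36 mm in diameter, origin at the centre of its underside 10 mm above the table, top at 13 mm).
- pad_c: The pad third from the robot on the staging rail; otherwise like pad_a (fixed, dark, round, 36 mm in diameter, origin at the centre of its underside 10 mm above the table, top at 13 mm). Left of the rail stands a fixed jig frame 0.24 m high (x 0.33 to 0.67, y -0.22 to 0.14 m).
- pad_d: The pad farthest from the robot on the staging rail; otherwise like pad_a (fixed, dark, round, 36 mm in diameter, origin at the centre of its underside 10 mm above the table, top at 13 mm). Right of the sleeves stands a fixed lever post, 0.42 m high (x 0.30 to 0.50, y -0.64 to -0.46 m).
- end_stop: Upright aluminium end stop fixed at one end of the rail, either the end near the robot or the far end: a plate 10 mm thick along the rail, 42 mm wide across it, 40 mm high above the rail. Its mid-plane stands 34 mm beyond the centre of the last pad. (The other end has only a low 5 mm strip.) Origin at the centre of its underside, 10 mm above the table.
- tape_roll: Loose roll of black tape lying flat on the table near the sleeves, 67 mm in diameter, 19 mm high; a bystander. Origin at the centre of its underside. Beware, far left of it: a tall post with a crank (x 0.31 to 0.58, y 0.08 to 0.14 m, up to 0.6 m high); an arm that starts left of that must pull back to its base to pass to the right.
Things that resemble listed ones, but are neither listed nor needed, are in the scene too. Leave any pink look-alike of the part that bears sleeve_20_center alone.

How it is judged (in metres and radians):
At the end, for the whole second after the job is handed in: Counting from the end stop, the pads carry the 53, 42, 31 and 20 mm sleeves in that order, each within 12 mm of its pad's centre, upright within 0.1 rad, resting on its pad (height within 4 mm), released and at rest (((horizontal distance between end_stop and pad_a below 0.05 m and horizontal distance between sleeve_53_center and pad_a below 0.012 m and horizontal distance between sleeve_42_center and pad_b below 0.012 m and horizontal distance between sleeve_31_center and pad_c below 0.012 m and horizontal distance between sleeve_20_center and pad_d below 0.012 m) or (horizontal distance between end_stop and pad_d below 0.05 m and horizontal distance between sleeve_53_center and pad_d below 0.012 m and horizontal distance between sleeve_42_center and pad_c below 0.012 m and horizontal distance between sleeve_31_center and pad_b below 0.012 m and horizontal distance between sleeve_20_center and pad_a below 0.012 m)) and height (world z) of sleeve_20_center between 0.019 and 0.027 m and angle between each of sleeve_20_center, sleeve_31_center, sleeve_42_center, sleeve_53_center's own z axis and vertical below 0.1 rad and linear speed of each of sleeve_20, sleeve_31, sleeve_42, sleeve_53 below 0.02 m/s and angular speed of each of sleeve_20, sleeve_31, sleeve_42, sleeve_53 below 0.2 rad/s and height (world z) of sleeve_31_center between 0.0245 and 0.0325 m and height (world z) of sleeve_42_center between 0.03 and 0.038 m and height (world z) of sleeve_53_center between 0.0355 and 0.0435 m); the robot touches nothing.
It fails at once if the roll of tape is moved more than 20 mm (distance of tape_roll from where it was at the start of the episode above 0.02 m).
It also fails if it takes over 96 s, if anything falls off the work surface, if the arm or the gripper's body presses on something with over 40 N, if the wrist force passes 120 N, or if a joint passes its speed limit or range.

## Robot

A 6-joint arm with a two-finger parallel gripper is mounted at the origin on a cart in front of the work surface, level with it; the furniture and walls round the work are solid. World frame = base frame: x ahead of the robot, y to its left, z up, the work surface at z = 0. Lengths are in mm, angles in rad, forces in N, time in s.
With the tool pointing down it reaches from about 275 to 1000 mm from the base axis. Payload 8.4 kg.
Tool frame: the origin (TCP) lies between the finger pads; the fingertips stand r.tips_ahead ahead of it and the grasp point (between the pads) lies 6 mm ahead of it (r.tips_ahead is the distance from the TCP to the fingertips, in mm); z points along the fingers, y is the line along which they close (so a half turn about z gives the same grasp; the last joint's range is limited). The gripper opens to 85 mm and grips with 20 to 120 N. Pads are 22 mm wide; open, the fingers measure 114 mm over their backs; the gripper's body (76 mm by 85 mm) begins 54 mm behind the grasp point. The pads swing forward as they close: fully open they stand 13 mm farther back than shut.
Start: joints at [1.309, 0.353, 1.633, -0, 1.155, -0.002], TCP at [160.553, 604.029, 256.281] pointing down, gripper open.
Joint ranges: [-2.63, 2.63], [-0.92, 2.1], [0.06, 2.66], [-1.3, 4.44], [0, 2.69], [-3.02, 3.02]. Speed limits (rad/s): [2.22, 2.22, 2.79, 3.14, 3.14, 3.14].

## Interface

Orientations are given as [roll, pitch, yaw] about the fixed x, y, z axes, in that order (R = Rz(yaw) Ry(pitch) Rx(roll)).
In Python, from rig import r gives the robot as it stands.
- The arm moves only by the tool carry_out, never from a script. Its arguments are lists of equal length, an entry for each row: "delta_pos": the shift along the tool's x, y, z in m, a list of three; "rot": the turn, a rotation vector about the tool's x, y, z in degrees, a list of three. A call has 1 to 8 rows; each row is the pose to reach, as a shift and turn from the pose commanded when the call began, along the tool's axes at that moment; what a row does not reach only later rows make up. A row lasts 1/8 s, in which the tool goes at most 62.5 mm and 10.7 degrees, less where a joint would pass 70% of its speed; a pose out of reach is approached as far as the arm can. A call with a gripper value outside its range is refused whole. "claw" is the finger opening in m, from 0 to 0.0854, set as the call begins (left out, the last holds). The fingers move at their own pace and stop on an object; "grip_force" is the grip in N (left out, the last holds). Time passes only in rows, so rows that repeat a pose let the fingers close. It gives the time, the measured TCP pose, the force, the opening and the grip force at its end, in the units of the state.
- r.sense(): the state, without advancing time (a new reading comes with each control period).
- r.grab_frame(name): name is "scene" or "top"; returns the picture (480x640x3 uint8, blue, green, red); there is no depth.
- r.camera_info(name): a dict with "fx", "fy", "cx", "cy" (pixels), "pose" (4x4, takes a point from camera to world coordinates). Camera axes: x right, y down, z forward; pixel columns grow to the right and rows downward; lengths in mm; the calibration is good to about 2 mm. A picture is of the moment at which its call begins. camera_info takes no time and is no camera call.
- r.sign_off(): hands the job in; it is judged then, once.
Trained networks look in the newest picture that a camera, given by its name, has taken for a name from the list of things; names that differ only in an ending like _2 or _b are one class to them, and where a whole thing is asked for, a point or a joint stands for the part that bears it (a point fixed in the world has none). Each returns a list of dicts, best first, with "p" (0 to 1); they miss things now and then, are a little off and sometimes report something else, mostly with a low value. They report only what shows in the picture. A call takes as long as a camera call. They do not tell look-alikes from the thing itself.
- r.recognise(thing, camera): "box" ([left, top, right, bottom] in pixels, round what is visible of it).
- r.cut_out(thing, camera): "mask" (480x640 bool, what is visible of it) and "box" ([left, top, right, bottom] in pixels, round what is visible of it).
The state is a dict: "clock": time; "qpos": joint angles; "qvel": joint speeds; "joint_efforts": joint torques, N m; "eef_pos": TCP position; "tcp_rot": TCP orientation; "contact_force": force on the tool from outside, world axes, zero at the start; "wrist_torque": the same for the moment, N m; "opening": opening from 0.0 (shut) to 1.0 (fully open); "grasp_force": force on a finger pad.
Only numpy, scipy, OpenCV 4.12 (cv2) and the standard library are available. Lean on these libraries where they do the work, as an engineer would, in place of code of your own. Each camera call takes 0.05 s, during which the arm holds its last target. There are 200 camera calls.

## Working session

There is one attempt and no reset: what is moved stays moved. The work goes in short steps, Python scripts to look and compute and a tool call to move; the robot and the scene stay as the last step left them, time stands still between calls to the robot, and variables do not carry over. Pictures are saved under pics/ and viewed, at most 14 in all, crops included, and the job is handed in when it is done.

Besides the shell and the picture viewer there is one more tool, called after "Call:" as name(argument=value, ...) on one line, values as JSON. carry_out: Moves the arm, as the interface text tells. Its arguments: {"type":"object","properties":{"delta_pos":{"type":"array","items":{"type":"array","items":{"type":"number"}}},"rot":{"type":"array","items":{"type":"array","items":{"type":"number"}}},"claw":{"type":"number"},"grip_force":{"type":"number"}},"required":["delta_pos","rot"]}

```bash
mkdir -p pics; ls
python3 - <<'E'
from rig import r
import cv2
s=r.sense(); print(s, r.tips_ahead)
for n in("scene","top"):
    cv2.imwrite(f"pics/{n}0.png",r.grab_frame(n)); c=r.camera_info(n); print(n,c)
    for t in("sleeve_20_center","sleeve_31_center","sleeve_42_center","sleeve_53_center","pad_a","end_stop","tape_roll"):
        print(t,[(round(d["p"],2),[round(x) for x in d["box"]]) for d in r.recognise(t,n)])
E
```

```text
pics
{'clock': 0.0, 'qpos': array([ 1.30859036e+00,  3.53694417e-01,  1.63415522e+00,  3.75324563e-07,
        1.15519360e+00, -2.41406838e-03]), 'qvel': array([-0.0009969 ,  0.00160455, -0.00066428,  0.00058146, -0.00133865,
       -0.00031973]), 'joint_efforts': array([ 4.32937741e-04, -6.05246902e+01, -3.42071164e+01,  1.17306822e-04,
        9.28144902e-03, -5.56058495e-06]), 'eef_pos': array([160.44055448, 603.58717665, 255.52373554]), 'tcp_rot': array([-3.14014207e+00, -3.84495742e-06,  2.88180060e+00]), 'contact_force': array([ 0.37801054,  0.17487291, -0.516382  ]), 'wrist_torque': array([-0.01172615, -0.02210495, -0.01264686]), 'grasp_force': 0.0, 'opening': 1.0038894823306308} 25.0
scene {'fx': 592.1355447593932, 'fy': 592.1355447593932, 'cx': 316.9588086584937, 'cy': 237.3175570175859, 'pose': array([[ 9.41126256e-01,  2.70804725e-01, -2.02351601e-01,
         6.85324739e+02],
       [ 3.37788099e-01, -7.29515546e-01,  5.94732098e-01,
        -7.60825471e+02],
       [ 1.34376234e-02, -6.28069955e-01, -7.78040848e-01,
         7.48286050e+02],
       [ 0.00000000e+00,  0.0
[... 704 characters left out ...]
15904e+02],
       [-9.99452253e-01,  2.04099402e-02, -2.60504775e-02,
        -2.01165050e+02],
       [ 2.26834235e-02, -1.50675888e-01, -9.88322943e-01,
         8.93805795e+02],
       [ 0.00000000e+00,  0.00000000e+00,  0.00000000e+00,
         1.00000000e+00]])}
sleeve_20_center [(0.55, [200, 290, 213, 304]), (0.43, [402, 260, 416, 275])]
sleeve_31_center []
sleeve_42_center [(0.76, [381, 187, 396, 203])]
sleeve_53_center [(0.71, [381, 186, 396, 200]), (0.51, [406, 200, 423, 220])]
pad_a [(0.69, [361, 225, 376, 241]), (0.59, [360, 270, 375, 291]), (0.57, [359, 249, 377, 265]), (0.53, [358, 296, 377, 318])]
end_stop [(0.72, [359, 207, 382, 222])]
tape_roll [(0.76, [403, 285, 441, 323])]
```

View both.

Run:
```python
import cv2
a=cv2.imread("pics/scene0.png");b=cv2.imread("pics/top0.png")
cv2.imwrite("pics/c1.png",cv2.resize(a[230:390,160:373],None,fx=3.75,fy=3.75,interpolation=cv2.INTER_CUBIC))
cv2.imwrite("pics/c2.png",cv2.resize(b[170:340,330:457],None,fx=3.5,fy=3.5,interpolation=cv2.INTER_CUBIC))
```

```text
(no output)
```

View pics/scene0.png

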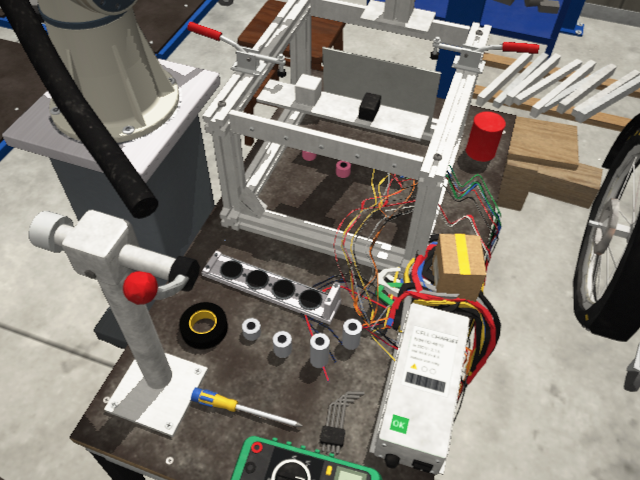

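View pics/top0.png

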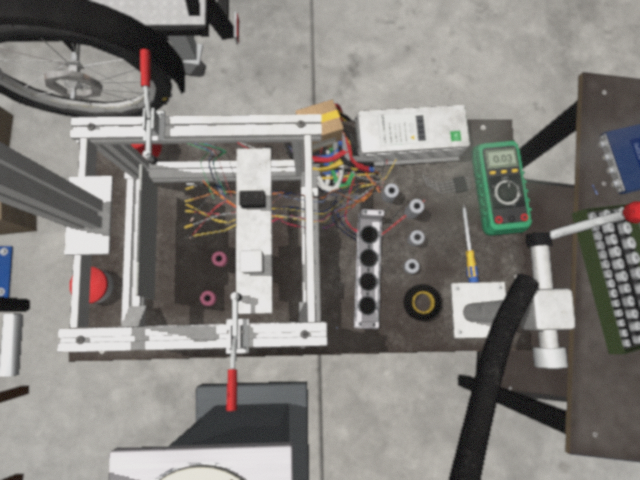

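View pics/c1.png

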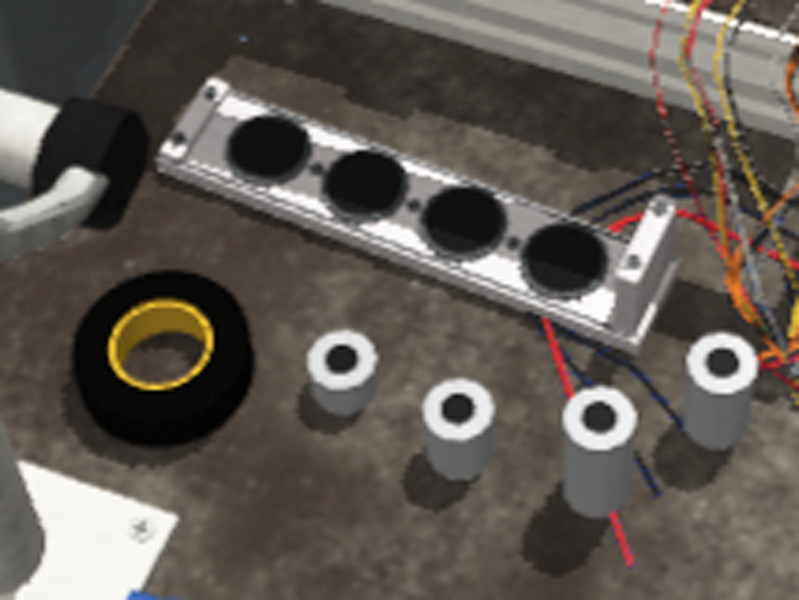

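View pics/c2.png

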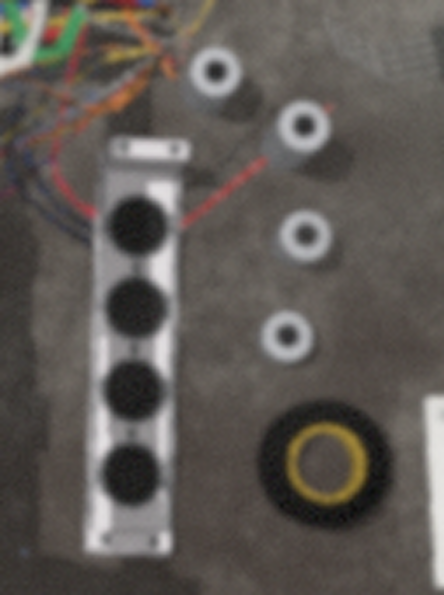

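The stop (scene ≈(330,295), top ≈(373,213)) is at the far end. The sleeves, as bore centres in the scene picture, are: 20 at (251,326), 31 at (282,339), 53 at (320,341) and 42 at (352,326). The two pink pieces under the frame are decoys.

```bash
cat > h.py <<'E'
import numpy as np,cv2
from rig import r
def P(n):
    c=r.camera_info(n);T=np.linalg.inv(c["pose"])
    K=np.array([[c["fx"],0,c["cx"]],[0,c["fy"],c["cy"]],[0,0,1]]);return K@T[:3]
def tri(a,b):
    X=cv2.triangulatePoints(P("scene"),P("top"),np.array(a,float).reshape(2,1),np.array(b,float).reshape(2,1))[:,0];return X[:3]/X[3]
def atz(n,uv,z):
    c=r.camera_info(n);T=c["pose"];d=T[:3,:3]@[(uv[0]-c["cx"])/c["fx"],(uv[1]-c["cy"])/c["fy"],1];return T[:3,3]+d*(z-T[2,3])/d[2]
def dark(img,uv,rad=9):  # centroid of dark blob near uv
    g=cv2.cvtColor(img,cv2.COLOR_BGR2GRAY).astype(float);u,v=np.round(uv).astype(int)
    w=g[v-rad:v+rad+1,u-rad:u+rad+1];yy,xx=np.mgrid[v-rad:v+rad+1,u-rad:u+rad+1]
    lo,hi=w.min(),np.percentile(w,90);m=np.clip((lo+.6*(hi-lo)-w),0,None)*(np.hypot(xx-u,yy-v)<=rad)
    return np.array([(m*xx).sum(),(m*yy).sum()])/m.sum()
E
python3 - <<'E'
from h import *
S=cv2.imread("pics/scene0.png");Tp=cv2.imread("pics/top0.png")
pts={'20':((251.2,325.7),(412.3,266.3),20,5,4),'31':((282.1,338.8),(417.4,237.4),31,5,4),'42':((352.5,326.5),(391.7,190.3),42,5,4),'53':((319.7,340.9),(416.9,206),53,5,4),
'a':((231.2,269.5),(367.4,305.4),13,0,0),'b':((257.1,279.1),(368.3,281.4),13,0,0),'c':((283.5,288.9),(368.9,257.7),13,0,0),'d':((310.4,298.8),(369.1,234.3),13,0,0),'tape':((203,324),(422.5,302.5),19,0,0)}
for k,(a,b,z,ra,rb) in pts.items():
    if ra: a,b=dark(S,a,ra),dark(Tp,b,rb)
    print(k,np.round(a,1),np.round(b,1),tri(a,b).round(1),z,"scene",atz("scene",a,z)[:2].round(1),"top",atz("top",b,z)[:2].round(1))
E
```

```text
20 [250.6 325.3] [411.7 265.4] [ 461.7 -385.3   17.8] 20 scene [ 462.  -386.6] top [ 461.9 -384.6]
31 [281.6 338.4] [417.  236.6] [ 513.3 -395.4   29.1] 31 scene [ 513.5 -396.6] top [ 513.5 -394.7]
42 [352.2 326.2] [391.2 189.9] [ 599.6 -349.9   39.9] 42 scene [ 599.7 -351.3] top [ 599.4 -349.4]
53 [319.4 340.8] [416.5 205.4] [ 566.8 -392.6   51.1] 53 scene [ 566.9 -393.8] top [ 566.8 -391.9]
a [231.2 269.5] [367.4 305.4] [ 391.3 -301.4    9.3] 13 scene [ 392.8 -303.7] top [ 391.1 -301. ]
b [257.1 279.1] [368.3 281.4] [ 435.5 -304.5    9.7] 13 scene [ 436.8 -306.4] top [ 434.9 -304.3]
c [283.5 288.9] [368.9 257.7] [ 479.6 -307.2    9.8] 13 scene [ 480.7 -309.1] top [ 478.8 -307.1]
d [310.4 298.8] [369.1 234.3] [ 523.5 -309.5    9.4] 13 scene [ 524.3 -311.6] top [ 522.7 -309.1]
tape [203 324] [422.5 302.5] [ 394.2 -402.9    9.8] 19 scene [ 398.  -407.3] top [ 393.9 -400.9]
```

Call:
carry_out(delta_pos=[[0,-0.05,-0.025],[0,-0.1,-0.05],[0,-0.15,-0.075],[0,-0.2,-0.1],[0,-0.25,-0.125],[0,-0.3,-0.15],[0,-0.35,-0.175],[0,-0.39,-0.19]], rot=[[0,0,0],[0,0,0],[0,0,0],[0,0,0],[0,0,0],[0,0,0],[0,0,0],[0,0,0]], claw=0.045, grip_force=40)

```text
clock: 1.8
eef_pos: [59.9, 225.4, 447.4]
tcp_rot: [3.139, 0.0, 2.882]
contact_force: [-0.4, 0.6, 0.4]
opening: 0.53
grasp_force: 0.0
```

Run:
```python
from h import *
s=r.sense();print({k:np.round(s[k],3) for k in("clock","qpos","eef_pos","tcp_rot","opening","contact_force")},r.tips_ahead)
```

```text
{'clock': np.float64(1.8), 'qpos': array([ 1.305, -0.484,  2.001,  0.   ,  1.622, -0.006]), 'eef_pos': array([ 59.925, 225.45 , 447.44 ]), 'tcp_rot': array([3.139, 0.   , 2.882]), 'opening': np.float64(0.53), 'contact_force': array([-0.358,  0.58 ,  0.372])} 25.0
```

```bash
cat >> h.py <<'E'
from scipy.spatial.transform import Rotation as Rn
def plan(wps,step=55,rs=10.4):
    """wps: (x,y,z,yawdeg) tool-down poses; prints rows relative to the present pose"""
    s=r.sense();p0=s["eef_pos"];y0=np.degrees(s["tcp_rot"][2]);R=Rn.from_euler("xyz",[np.pi,0,np.radians(y0)]).as_matrix()
    cur=np.r_[p0,y0];D=[]
    for w in wps:
        w=np.array(w,float);n=max(1,int(np.ceil(max(np.linalg.norm((w-cur)[:3])/step,abs(w[3]-cur[3])/rs))))
        D+=[cur+(w-cur)*k/n for k in range(1,n+1)];cur=w
    for i in range(0,len(D),8):
        print([[round(float(v),3) for v in R.T@(d[:3]-p0)/1000] for d in D[i:i+8]]);print([[0,0,round(float(y0-d[3]),1)] for d in D[i:i+8]])
    return s
E
python3 - <<'E'
from h import *
W=[]
for k in range(1,9):
    a=np.radians(75-10.3*k);W.append((233*np.cos(a),233*np.sin(a),447,165.1-10.4*k))
plan(W)
E
```

```text
[[-0.021, -0.002, 0.0], [-0.042, -0.004, 0.0], [-0.062, -0.01, 0.0], [-0.082, -0.015, 0.0], [-0.101, -0.024, 0.0], [-0.12, -0.034, 0.0], [-0.154, -0.058, 0.0], [-0.168, -0.073, 0.0]]
[[0, 0, 5.2], [0, 0, 10.4], [0, 0, 15.6], [0, 0, 20.8], [0, 0, 26.0], [0, 0, 31.2], [0, 0, 41.6], [0, 0, 46.8]]
[[-0.183, -0.089, 0.0], [-0.194, -0.106, 0.0], [-0.206, -0.124, 0.0], [-0.222, -0.162, 0.0], [-0.226, -0.183, 0.0], [-0.231, -0.203, 0.0]]
[[0, 0, 52.0], [0, 0, 57.2], [0, 0, 62.4], [0, 0, 72.8], [0, 0, 78.0], [0, 0, 83.2]]
```

Call:
carry_out(delta_pos=[[-0.042,-0.004,0],[-0.082,-0.015,0],[-0.12,-0.034,0],[-0.154,-0.058,0],[-0.183,-0.089,0],[-0.206,-0.124,0],[-0.222,-0.162,0],[-0.231,-0.203,0]], rot=[[0,0,10.4],[0,0,20.8],[0,0,31.2],[0,0,41.6],[0,0,52],[0,0,62.4],[0,0,72.8],[0,0,83.2]])

```text
clock: 2.8
eef_pos: [231.4, -29.8, 446.5]
tcp_rot: [3.14, -0.0, 1.424]
contact_force: [0.6, -0.4, -0.3]
opening: 0.528
grasp_force: 0.0
```

```bash
sed -i 's/np.ceil(max(/np.ceil(-.05+max(/' h.py
python3 - <<'E'
from h import *
s=r.sense();y=np.degrees(s["tcp_rot"][2]);print(s["eef_pos"],y,s["qpos"])
W=[]
for k in range(1,5):
    a=np.radians(-7.4-8.2*k);W.append((235*np.cos(a),235*np.sin(a),447,y-10.4*k))
W+=[(545,-378,200,-3.4)]
plan(W)
E
```

```text
[231.36704639 -29.76236837 446.47180669] 81.57537962909052 [-1.34368505e-01 -4.82775180e-01  2.00211779e+00  2.78822991e-06
  1.62115385e+00  1.26690094e-02]
[[-0.034, -0.0, -0.001], [-0.067, -0.007, -0.001], [-0.098, -0.018, -0.001], [-0.128, -0.033, -0.001], [-0.147, 0.01, 0.027], [-0.166, 0.054, 0.054], [-0.185, 0.098, 0.082], [-0.204, 0.142, 0.109]]
[[0, 0, 10.4], [0, 0, 20.8], [0, 0, 31.2], [0, 0, 41.6], [0, 0, 46.4], [0, 0, 51.2], [0, 0, 56.1], [0, 0, 60.9]]
[[-0.223, 0.186, 0.137], [-0.242, 0.23, 0.164], [-0.261, 0.274, 0.192], [-0.28, 0.317, 0.219], [-0.299, 0.361, 0.246]]
[[0, 0, 65.7], [0, 0, 70.5], [0, 0, 75.3], [0, 0, 80.2], [0, 0, 85.0]]
```

Call:
carry_out(delta_pos=[[-0.034,0,0],[-0.067,-0.007,0],[-0.098,-0.018,0],[-0.128,-0.033,0],[-0.147,0.01,0.027],[-0.166,0.054,0.054],[-0.185,0.098,0.082],[-0.204,0.142,0.109]], rot=[[0,0,10.4],[0,0,20.8],[0,0,31.2],[0,0,41.6],[0,0,46.4],[0,0,51.2],[0,0,56.1],[0,0,60.9]])

```text
clock: 3.8
eef_pos: [344.6, -251.2, 336.5]
tcp_rot: [3.141, -0.0, 0.364]
contact_force: [0.8, 0.6, 1.1]
opening: 0.529
grasp_force: 0.0
```

Run:
```python
from h import *
s=plan([(567,-393,150,-3.4)]);print(s["eef_pos"],s["tcp_rot"],s["qpos"],r.tips_ahead)
```

```text
[[0.026, 0.035, 0.031], [0.052, 0.071, 0.062], [0.079, 0.106, 0.093], [0.105, 0.141, 0.124], [0.131, 0.176, 0.155], [0.157, 0.212, 0.186]]
[[0, 0, 4.0], [0, 0, 8.1], [0, 0, 12.1], [0, 0, 16.2], [0, 0, 20.2], [0, 0, 24.2]]
[ 344.60465808 -251.17958412  336.45147428] [ 3.14102035e+00 -3.67334243e-04  3.63710703e-01] [-6.33370583e-01 -4.63062705e-02  1.92895289e+00 -2.20699825e-06
  1.25826599e+00  5.73715824e-01] 25.0
```

Call:
carry_out(delta_pos=[[0.026,0.035,0.031],[0.052,0.071,0.062],[0.079,0.106,0.093],[0.105,0.141,0.124],[0.131,0.176,0.155],[0.157,0.212,0.186],[0.157,0.212,0.186]], rot=[[0,0,4],[0,0,8.1],[0,0,12.1],[0,0,16.2],[0,0,20.2],[0,0,24.2],[0,0,24.2]])

```text
clock: 4.68
eef_pos: [566.5, -392.2, 147.2]
tcp_rot: [-3.139, 0.004, -0.056]
contact_force: [0.4, 0.5, 0.7]
opening: 0.529
grasp_force: 0.0
```

Run:
```python
from h import *
s=plan([(567,-393,105,-3.4),(567,-393,45,-3.4)],30);print(s["eef_pos"],s["tcp_rot"])
a=r.grab_frame("scene")[200:400,170:430];b=r.grab_frame("top")[150:350,330:530]
cv2.imwrite("pics/v1.png",np.hstack([cv2.resize(a,(520,400),interpolation=2),cv2.resize(b,(280,280),interpolation=2) if 0 else cv2.copyMakeBorder(cv2.resize(b,(280,280)),0,120,0,0,0)]))
```

```text
[[0.0, 0.0, 0.021], [0.001, 0.001, 0.042], [0.001, 0.001, 0.072], [0.001, 0.001, 0.102]]
[[0, 0, 0.1], [0, 0, 0.2], [0, 0, 0.2], [0, 0, 0.2]]
[ 566.53234487 -392.22310916  147.23926189] [-3.13940835  0.00354889 -0.05614139]
```

View pics/v1.png

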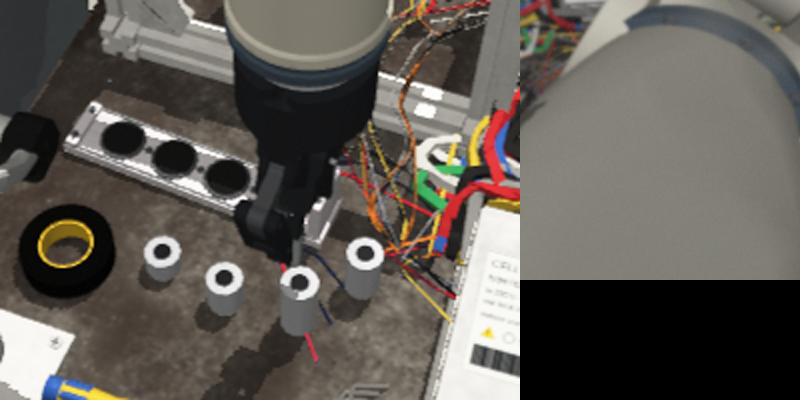

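The gripper hangs over the tall sleeve (crop (299,283)) with the fingers clear of the 42 sleeve at (365,253).

Call:
carry_out(delta_pos=[[0,0.001,0.025],[0,0.001,0.05],[0,0.001,0.075],[0,0.001,0.1],[0,0.001,0.1],[0,0.001,0.1]], rot=[[0,0,0],[0,0,0],[0,0,0],[0,0,0],[0,0,0],[0,0,0]])

```text
clock: 5.52
eef_pos: [566.3, -393.3, 53.3]
tcp_rot: [3.14, -0.002, -0.055]
contact_force: [-0.8, 0.1, 0.1]
opening: 0.527
grasp_force: 0.0
```

Call:
carry_out(delta_pos=[[0,0,0],[0,0,0],[0,0,0],[0,0,0]], rot=[[0,0,0],[0,0,0],[0,0,0],[0,0,0]], claw=0.015)

```text
clock: 6.02
eef_pos: [566.6, -393.4, 53.2]
tcp_rot: [3.141, -0.002, -0.056]
contact_force: [-1.4, 1.2, 6.4]
opening: 0.28
grasp_force: 38.9
```

Run:
```python
from h import *
s=r.sense();z=s["eef_pos"][2];print(s["eef_pos"],s["tcp_rot"],s["opening"],s["grasp_force"],r.tips_ahead)
plan([(567,-393,z+75,-3.4),(523,-310,z+75,-3.4),(523,-310,z+15,-3.4)],40)
```

```text
[ 566.62388355 -393.41574391   53.19043915] [ 3.14050140e+00 -1.82195613e-03 -5.55297553e-02] 0.279587613260452 38.92003655433655 25.0
[[0.0, -0.0, -0.038], [0.0, -0.0, -0.075], [-0.016, -0.027, -0.075], [-0.032, -0.054, -0.075], [-0.048, -0.081, -0.075], [-0.048, -0.081, -0.045], [-0.048, -0.081, -0.015]]
[[0, 0, 0.1], [0, 0, 0.2], [0, 0, 0.2], [0, 0, 0.2], [0, 0, 0.2], [0, 0, 0.2], [0, 0, 0.2]]
```

Call:
carry_out(delta_pos=[[0,0,-0.038],[0,0,-0.075],[-0.016,-0.027,-0.075],[-0.032,-0.054,-0.075],[-0.048,-0.081,-0.075],[-0.048,-0.081,-0.05],[-0.048,-0.081,-0.03],[-0.048,-0.081,-0.03]], rot=[[0,0,0],[0,0,0],[0,0,0],[0,0,0],[0,0,0],[0,0,0],[0,0,0],[0,0,0]])

```text
clock: 7.02
eef_pos: [521.6, -309.1, 79.9]
tcp_rot: [-3.14, 0.002, -0.056]
contact_force: [-0.0, -0.4, -1.2]
opening: 0.28
grasp_force: 39.6
```

Run:
```python
from h import *
s=r.sense();print(s["eef_pos"],s["tcp_rot"],s["opening"],s["grasp_force"],s["contact_force"])
a=r.grab_frame("scene");b=r.grab_frame("top")
cv2.imwrite("pics/v2.png",cv2.resize(a[200:380,200:420],None,fx=3.3,fy=3.3,interpolation=2))
plan([(523,-310,67.5,-3.4)])
```

```text
[ 521.61914372 -309.08571225   79.86566947] [-3.14033757e+00  2.47171962e-03 -5.57321627e-02] 0.2802996901929295 39.562280774116516 [-0.00557167 -0.4122633  -1.15442638]
[[0.0, 0.0, 0.014]]
[[0, 0, 0.2]]
```

View pics/v2.png

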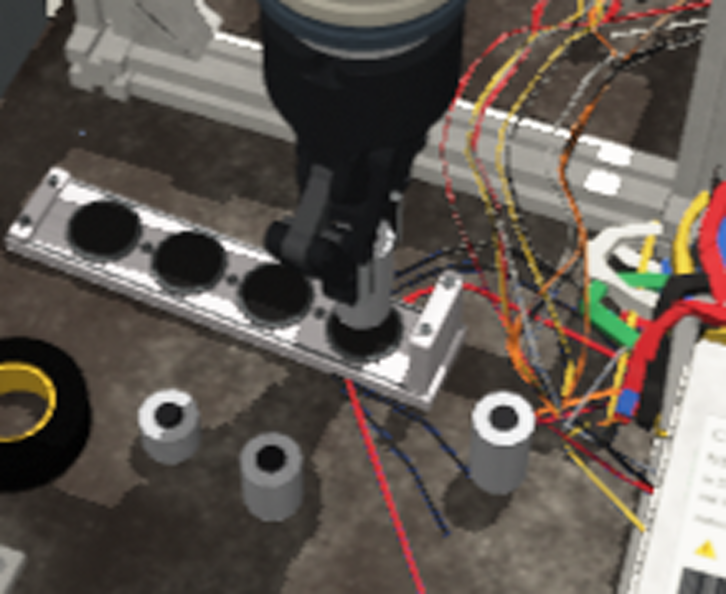

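Call:
carry_out(delta_pos=[[0,0,0.006],[0,0,0.012],[0,0,0.012],[0,0,0.012],[0,0,0.012]], rot=[[0,0,0],[0,0,0],[0,0,0],[0,0,0],[0,0,0]])

```text
clock: 7.75
eef_pos: [522.6, -309.5, 69.5]
tcp_rot: [3.141, -0.0, -0.056]
contact_force: [-0.1, 0.2, -1.3]
opening: 0.275
grasp_force: 39.6
```

Call:
carry_out(delta_pos=[[0,0,0.0015],[0,0,0.003],[0,0,0.003],[0,0,0.003]], rot=[[0,0,0],[0,0,0],[0,0,0],[0,0,0]])

```text
clock: 8.25
eef_pos: [522.5, -309.4, 66.3]
tcp_rot: [3.142, 0.0, -0.056]
contact_force: [0.3, 0.2, -0.3]
opening: 0.277
grasp_force: 39.8
```

Call:
carry_out(delta_pos=[[0,0,0],[0,0,0],[0,0,0],[0,0,-0.02],[0,0,-0.05],[0,0,-0.08]], rot=[[0,0,0],[0,0,0],[0,0,0],[0,0,0],[0,0,0],[0,0,0]], claw=0.045)

```text
clock: 9.0
eef_pos: [522.7, -309.5, 148.5]
tcp_rot: [3.141, -0.001, -0.056]
contact_force: [0.4, -1.1, -0.8]
opening: 0.527
grasp_force: 0.0
```

Run:
```python
from h import *
s=plan([(599.5,-350.5,147,-3.4),(599.5,-350.5,48,-3.4)],40);print(s["eef_pos"],s["tcp_rot"],s["contact_force"])
```

```text
[[0.026, 0.012, 0.0], [0.053, 0.024, 0.001], [0.079, 0.037, 0.001], [0.079, 0.037, 0.034], [0.079, 0.037, 0.067], [0.079, 0.037, 0.1]]
[[0, 0, 0.1], [0, 0, 0.1], [0, 0, 0.2], [0, 0, 0.2], [0, 0, 0.2], [0, 0, 0.2]]
[ 522.65639234 -309.52005773  148.48551452] [ 3.14118443e+00 -7.44881554e-04 -5.55530542e-02] [ 0.43433157 -1.06445019 -0.8226196 ]
```

Call:
carry_out(delta_pos=[[0.026,0.012,0],[0.053,0.024,0],[0.079,0.037,0],[0.079,0.037,0.034],[0.079,0.037,0.067],[0.079,0.037,0.101],[0.079,0.037,0.101],[0.079,0.037,0.101]], rot=[[0,0,0],[0,0,0],[0,0,0],[0,0,0],[0,0,0],[0,0,0],[0,0,0],[0,0,0]])

```text
clock: 10.0
eef_pos: [600.2, -351.3, 47.3]
tcp_rot: [3.141, -0.002, -0.056]
contact_force: [0.8, 0.2, 1.1]
opening: 0.528
grasp_force: 0.0
```

Call:
carry_out(delta_pos=[[0,0,0],[0,0,0],[0,0,0],[0,0,0]], rot=[[0,0,0],[0,0,0],[0,0,0],[0,0,0]], claw=0.015)

```text
clock: 10.5
eef_pos: [600.4, -351.4, 47.5]
tcp_rot: [3.14, -0.003, -0.056]
contact_force: [-1.5, 0.9, 6.0]
opening: 0.275
grasp_force: 38.9
```

Run:
```python
from h import *
s=r.sense();z=s["eef_pos"][2];x,y=s["eef_pos"][:2];print(s["eef_pos"],s["tcp_rot"],s["opening"])
plan([(x,y,z+95,-3.4),(479.5,-308,z+95,-3.4),(479.5,-308,z+30,-3.4)],45)
```

```text
[ 600.40226391 -351.37263155   47.52387955] [ 3.14022338e+00 -2.68377451e-03 -5.55868029e-02] 0.2751839535502225
[[-0.0, 0.0, -0.032], [-0.0, 0.0, -0.063], [-0.0, 0.0, -0.095], [-0.041, -0.012, -0.095], [-0.082, -0.024, -0.095], [-0.123, -0.037, -0.095], [-0.123, -0.037, -0.062], [-0.123, -0.037, -0.03]]
[[0, 0, 0.1], [0, 0, 0.1], [0, 0, 0.2], [0, 0, 0.2], [0, 0, 0.2], [0, 0, 0.2], [0, 0, 0.2], [0, 0, 0.2]]
```

Call:
carry_out(delta_pos=[[0,0,-0.032],[0,0,-0.063],[0,0,-0.095],[-0.041,-0.012,-0.095],[-0.082,-0.024,-0.095],[-0.123,-0.037,-0.095],[-0.123,-0.037,-0.07],[-0.123,-0.037,-0.045]], rot=[[0,0,0],[0,0,0],[0,0,0],[0,0,0],[0,0,0],[0,0,0],[0,0,0],[0,0,0]])

```text
clock: 11.5
eef_pos: [478.8, -307.3, 91.3]
tcp_rot: [3.14, -0.002, -0.056]
contact_force: [0.5, 0.1, -2.3]
opening: 0.274
grasp_force: 39.8
```

Call:
carry_out(delta_pos=[[0,0,0.015],[0,0,0.025],[0,0,0.028],[0,0,0.028],[0,0,0.028]], rot=[[0,0,0],[0,0,0],[0,0,0],[0,0,0],[0,0,0]])

```text
clock: 12.12
eef_pos: [478.9, -307.2, 62.8]
tcp_rot: [3.141, -0.001, -0.056]
contact_force: [0.3, -0.2, -0.6]
opening: 0.274
grasp_force: 39.7
```

Target 60.5: 2.5 mm more, then release and rise.

Call:
carry_out(delta_pos=[[0,0,0.001],[0,0,0.0025],[0,0,0.0025],[0,0,0.0025]], rot=[[0,0,0],[0,0,0],[0,0,0],[0,0,0]])

```text
clock: 12.62
eef_pos: [478.8, -307.1, 60.5]
tcp_rot: [3.141, -0.001, -0.056]
contact_force: [-0.9, 1.7, 6.8]
opening: 0.27
grasp_force: 40.6
```

Call:
carry_out(delta_pos=[[0,0,0],[0,0,0],[0,0,0],[0,0,-0.02],[0,0,-0.05],[0,0,-0.08]], rot=[[0,0,0],[0,0,0],[0,0,0],[0,0,0],[0,0,0],[0,0,0]], claw=0.045)

```text
clock: 13.38
eef_pos: [478.4, -306.9, 140.4]
tcp_rot: [-3.141, 0.001, -0.056]
contact_force: [0.6, -0.3, -0.1]
opening: 0.528
grasp_force: 0.0
```

Run:
```python
from h import *
s=plan([(513.5,-395.5,140,-3.4),(513.5,-395.5,38,-3.4)],40);print(s["eef_pos"],s["tcp_rot"],s["contact_force"])
```

```text
[[0.013, 0.029, 0.0], [0.027, 0.058, 0.0], [0.04, 0.087, 0.0], [0.04, 0.087, 0.034], [0.04, 0.087, 0.068], [0.04, 0.087, 0.102]]
[[0, 0, 0.1], [0, 0, 0.1], [0, 0, 0.2], [0, 0, 0.2], [0, 0, 0.2], [0, 0, 0.2]]
[ 478.35886913 -306.85834895  140.39057731] [-3.14129601e+00  5.26026771e-04 -5.56207986e-02] [ 0.58046555 -0.2589716  -0.10793384]
```

Call:
carry_out(delta_pos=[[0.013,0.029,0],[0.027,0.058,0],[0.04,0.087,0],[0.04,0.087,0.034],[0.04,0.087,0.068],[0.04,0.087,0.103],[0.04,0.087,0.103],[0.04,0.087,0.103]], rot=[[0,0,0],[0,0,0],[0,0,0],[0,0,0],[0,0,0],[0,0,0],[0,0,0],[0,0,0]])

```text
clock: 14.38
eef_pos: [514.2, -396.4, 37.8]
tcp_rot: [3.141, -0.001, -0.055]
contact_force: [0.7, 0.5, -0.2]
opening: 0.521
grasp_force: 0.0
```

Call:
carry_out(delta_pos=[[0,0,0],[0,0,0],[0,0,0],[0,0,0]], rot=[[0,0,0],[0,0,0],[0,0,0],[0,0,0]], claw=0.015)

```text
clock: 14.88
eef_pos: [514.6, -396.7, 38.7]
tcp_rot: [3.14, -0.002, -0.056]
contact_force: [-1.3, 0.5, 6.9]
opening: 0.275
grasp_force: 39.0
```

Run:
```python
from h import *
s=r.sense();z=s["eef_pos"][2];x,y=s["eef_pos"][:2];print(s["eef_pos"],s["tcp_rot"],s["opening"])
plan([(x,y,z+90,-3.4),(436,-305,z+90,-3.4),(436,-305,z+45,-3.4)],45)
```

```text
[ 514.57872522 -396.73983532   38.71783015] [ 3.14002490e+00 -2.32011696e-03 -5.56202898e-02] 0.27490152201036305
[[0.0, 0.0, -0.045], [0.0, 0.0, -0.09], [-0.028, -0.029, -0.09], [-0.056, -0.058, -0.09], [-0.084, -0.087, -0.09], [-0.084, -0.087, -0.045]]
[[0, 0, 0.1], [0, 0, 0.2], [0, 0, 0.2], [0, 0, 0.2], [0, 0, 0.2], [0, 0, 0.2]]
```

Call:
carry_out(delta_pos=[[0,0,-0.045],[0,0,-0.09],[-0.028,-0.029,-0.09],[-0.056,-0.058,-0.09],[-0.084,-0.087,-0.09],[-0.084,-0.087,-0.065],[-0.084,-0.087,-0.045],[-0.084,-0.087,-0.045]], rot=[[0,0,0],[0,0,0],[0,0,0],[0,0,0],[0,0,0],[0,0,0],[0,0,0],[0,0,0]])

```text
clock: 15.88
eef_pos: [434.0, -304.1, 81.4]
tcp_rot: [-3.141, 0.001, -0.056]
contact_force: [-0.3, 1.4, -0.5]
opening: 0.274
grasp_force: 39.5
```

Call:
carry_out(delta_pos=[[0,0,0.015],[0,0,0.025],[0,0,0.028],[0,0,0.028],[0,0,0.028]], rot=[[0,0,0],[0,0,0],[0,0,0],[0,0,0],[0,0,0]])

```text
clock: 16.5
eef_pos: [434.8, -304.7, 54.0]
tcp_rot: [3.141, -0.0, -0.056]
contact_force: [0.7, 0.1, -1.6]
opening: 0.275
grasp_force: 39.5
```

Call:
carry_out(delta_pos=[[0,0,0.001],[0,0,0.0025],[0,0,0.0025],[0,0,0.0025]], rot=[[0,0,0],[0,0,0],[0,0,0],[0,0,0]])

```text
clock: 17.0
eef_pos: [434.8, -304.6, 51.7]
tcp_rot: [3.141, -0.0, -0.056]
contact_force: [-1.4, 2.1, 6.1]
opening: 0.276
grasp_force: 40.2
```

Call:
carry_out(delta_pos=[[0,0,0],[0,0,0],[0,0,0],[0,0,-0.02],[0,0,-0.05],[0,0,-0.08]], rot=[[0,0,0],[0,0,0],[0,0,0],[0,0,0],[0,0,0],[0,0,0]], claw=0.045)

```text
clock: 17.75
eef_pos: [434.4, -304.4, 131.9]
tcp_rot: [-3.141, 0.0, -0.056]
contact_force: [0.5, -0.3, -0.8]
opening: 0.529
grasp_force: 0.0
```

Run:
```python
from h import *
s=plan([(462,-385.5,130,-3.4),(462,-385.5,31,-3.4)],40);print(s["eef_pos"],s["tcp_rot"],s["contact_force"])
```

```text
[[0.011, 0.026, 0.001], [0.021, 0.053, 0.001], [0.032, 0.079, 0.002], [0.032, 0.079, 0.035], [0.032, 0.079, 0.068], [0.032, 0.079, 0.101]]
[[0, 0, 0.1], [0, 0, 0.1], [0, 0, 0.2], [0, 0, 0.2], [0, 0, 0.2], [0, 0, 0.2]]
[ 434.44778672 -304.38992439  131.92419931] [-3.14130864e+00  4.65556661e-04 -5.55657070e-02] [ 0.45772421 -0.32763305 -0.75304373]
```

Call:
carry_out(delta_pos=[[0.011,0.026,0],[0.021,0.053,0],[0.032,0.08,0],[0.032,0.08,0.034],[0.032,0.08,0.068],[0.032,0.08,0.101],[0.032,0.08,0.101],[0.032,0.08,0.101]], rot=[[0,0,0],[0,0,0],[0,0,0],[0,0,0],[0,0,0],[0,0,0],[0,0,0],[0,0,0]])

```text
clock: 18.75
eef_pos: [462.6, -386.5, 31.2]
tcp_rot: [3.141, -0.001, -0.056]
contact_force: [0.1, 0.2, -0.4]
opening: 0.529
grasp_force: 0.0
```

Call:
carry_out(delta_pos=[[0,0,0],[0,0,0],[0,0,0],[0,0,0]], rot=[[0,0,0],[0,0,0],[0,0,0],[0,0,0]], claw=0.015)

```text
clock: 19.25
eef_pos: [462.9, -386.9, 32.0]
tcp_rot: [3.14, -0.002, -0.056]
contact_force: [-0.7, -0.2, 6.6]
opening: 0.268
grasp_force: 39.0
```

Run:
```python
from h import *
s=r.sense();z=s["eef_pos"][2];x,y=s["eef_pos"][:2];print(s["eef_pos"],s["tcp_rot"],s["opening"])
plan([(x,y,z+80,-3.4),(392,-302.5,z+80,-3.4),(392,-302.5,z+45,-3.4)],45)
```

```text
[ 462.92398512 -386.85356684   32.00755671] [ 3.14004223e+00 -2.02051066e-03 -5.55773406e-02] 0.268323056145691
[[0.0, 0.0, -0.04], [0.0, 0.0, -0.08], [-0.025, -0.027, -0.08], [-0.05, -0.054, -0.08], [-0.076, -0.08, -0.08], [-0.076, -0.08, -0.045]]
[[0, 0, 0.1], [0, 0, 0.2], [0, 0, 0.2], [0, 0, 0.2], [0, 0, 0.2], [0, 0, 0.2]]
```

Call:
carry_out(delta_pos=[[0,0,-0.04],[0,0,-0.08],[-0.025,-0.027,-0.08],[-0.05,-0.054,-0.08],[-0.076,-0.08,-0.08],[-0.076,-0.08,-0.06],[-0.076,-0.08,-0.045],[-0.076,-0.08,-0.045]], rot=[[0,0,0],[0,0,0],[0,0,0],[0,0,0],[0,0,0],[0,0,0],[0,0,0],[0,0,0]])

```text
clock: 20.25
eef_pos: [390.5, -302.0, 74.7]
tcp_rot: [-3.141, 0.001, -0.056]
contact_force: [0.5, 0.6, -0.4]
opening: 0.268
grasp_force: 39.4
```

Call:
carry_out(delta_pos=[[0,0,0.015],[0,0,0.025],[0,0,0.028],[0,0,0.028],[0,0,0.028]], rot=[[0,0,0],[0,0,0],[0,0,0],[0,0,0],[0,0,0]])

```text
clock: 20.88
eef_pos: [390.8, -302.2, 47.5]
tcp_rot: [3.141, -0.0, -0.056]
contact_force: [-1.3, 1.1, -0.6]
opening: 0.27
grasp_force: 39.4
```

Call:
carry_out(delta_pos=[[0,0,0.001],[0,0,0.0025],[0,0,0.0025],[0,0,0.0025]], rot=[[0,0,0],[0,0,0],[0,0,0],[0,0,0]])

```text
clock: 21.38
eef_pos: [390.8, -302.2, 45.0]
tcp_rot: [3.141, -0.0, -0.056]
contact_force: [-0.2, 0.7, 4.5]
opening: 0.272
grasp_force: 39.9
```

Call:
carry_out(delta_pos=[[0,0,0],[0,0,0],[0,0,0],[0,0,-0.03],[0,0,-0.08],[0,0,-0.14],[0,0,-0.2],[0,0,-0.25]], rot=[[0,0,0],[0,0,0],[0,0,0],[0,0,0],[0,0,0],[0,0,0],[0,0,0],[0,0,0]], claw=0.045)

```text
clock: 22.38
eef_pos: [390.7, -302.1, 297.3]
tcp_rot: [3.141, -0.001, -0.056]
contact_force: [0.7, -0.9, 0.3]
opening: 0.531
grasp_force: 0.0
```

Run:
```python
from h import *
s=plan([(220,-170,380,-3.4)]);print(s["eef_pos"])
```

```text
[[-0.036, -0.024, -0.017], [-0.071, -0.049, -0.033], [-0.107, -0.073, -0.05], [-0.142, -0.098, -0.066], [-0.178, -0.122, -0.083]]
[[0, 0, 0.0], [0, 0, 0.1], [0, 0, 0.1], [0, 0, 0.2], [0, 0, 0.2]]
[ 390.65435358 -302.09825435  297.32614259]
```

Call:
carry_out(delta_pos=[[-0.036,-0.024,-0.017],[-0.071,-0.049,-0.033],[-0.107,-0.073,-0.05],[-0.142,-0.098,-0.066],[-0.178,-0.122,-0.083],[-0.178,-0.122,-0.083]], rot=[[0,0,0],[0,0,0],[0,0,0],[0,0,0],[0,0,0],[0,0,0]])

```text
clock: 23.12
eef_pos: [218.5, -169.4, 378.9]
tcp_rot: [3.14, -0.003, -0.056]
contact_force: [0.4, -0.3, -0.6]
opening: 0.53
grasp_force: 0.0
```

Run:
```python
from h import *
a=r.grab_frame("scene");b=r.grab_frame("top")
cv2.imwrite("pics/sceneF.png",a);cv2.imwrite("pics/topF.png",b)
A=cv2.resize(a[220:380,170:370],(500,400),interpolation=2);B=cv2.resize(b[190:350,335:455],(300,400),interpolation=2)
cv2.imwrite("pics/v3.png",np.hstack([A,B]))
for n in("20","31","42","53"):
  for c in("scene","top"): print(n,c,[(round(d["p"],2),np.round(d["box"])) for d in r.recognise(f"sleeve_{n}_center",c)])
```

```text
20 scene [(0.62, array([335., 163., 352., 174.]))]
20 top [(0.72, array([359., 299., 375., 311.])), (0.69, array([200., 292., 214., 305.])), (0.48, array([213., 253., 228., 264.]))]
31 scene [(0.94, array([244., 258., 263., 284.]))]
31 top [(0.77, array([363., 275., 378., 289.]))]
42 scene [(0.66, array([274., 266., 289., 296.]))]
42 top [(0.54, array([356., 296., 377., 315.])), (0.53, array([364., 249., 379., 267.]))]
53 scene [(0.96, array([300., 271., 317., 307.]))]
53 top [(0.6, array([363., 224., 378., 239.]))]
```

View pics/v3.png

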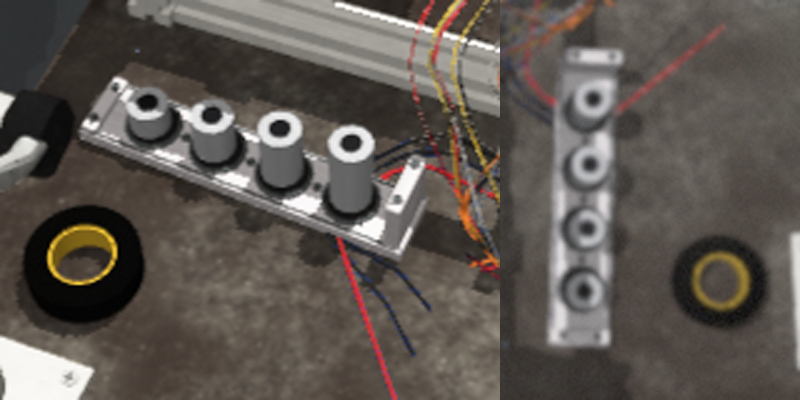

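The sleeves stand upright in order 20, 31, 42, 53 towards the stop (bores in the scene crop at (147,103), (211,115), (280,128) and (350,144)). The tape looks unmoved. I'll check the offsets from the pads in numbers.

Run:
```python
from h import *
S=cv2.imread("pics/sceneF.png");T=cv2.imread("pics/topF.png")
for n,a,b,z,p in(("20",(228.8,261.2),(335+82*.4,190+291*.4),33,(391.8,-301.9)),("31",(254.4,266),(335+87*.4,190+229*.4),44,(435.7,-304.9)),("42",(282,271.2),(335+89*.4,190+165*.4),55,(479.6,-307.7)),("53",(310,277.6),(335+93*.4,190+99*.4),66,(523.5,-310))):
    a=dark(S,a,4);b=dark(T,b,3);X=tri(a,b);print(n,X.round(1),z,"off",(X[:2]-p).round(1),(atz("scene",a,z)[:2]-p).round(1),(atz("top",b,z)[:2]-p).round(1))
```

```text
20 [ 389.4 -300.3   30.3] 33 off [-2.4  1.6] [-1.5 -0.2] [-2.2  2.1]
31 [ 432.9 -303.3   41.8] 44 off [-2.8  1.6] [-2.1  0.1] [-2.8  1.9]
42 [ 477.8 -305.5   53. ] 55 off [-1.8  2.2] [-1.2  0.8] [-2.   2.5]
53 [ 522.5 -308.4   63.3] 66 off [-1.   1.6] [-0.6 -0.4] [-1.1  2.1]
```

All are within about 3 mm of their pad centres.

```bash
python3 -c "
from rig import r
print(r.sign_off())"
```

```text
the job is handed in; nothing more can be done
None
```

The four sleeves stand upright on the rail pads in height order, with the 53 mm one next to the end stop; each measured within about 3.5 mm of its pad centre, the tape roll was left untouched, and the job was handed in at about 24 s.

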